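# Refit the hob's tap knob and hold it pressed

## Task

The tap spindle of the gas hob has been scraped clean and wants its knob back. First clear the scraper off the pan support: slide it blade first, all the way in, into the empty slot of the pine rack and let go of it. Then set the knob on the spindle with its D-shaped hole turned to match the spindle's flat, push it fully home and press it on down to the tap's stop, as for lighting; finish while you are still holding it pressed down there, and leave everything else on the shelf where it stands.

Things in the scene. Friction and masses are not known exactly. Their poses are not given: they have to be found in the camera images.
- hob: Single-burner gas hob fixed on the shelf: steel deck 306 (x) x 366 (y) mm, 72 mm above the shelf. Origin: centre of its underside, at shelf level. In its frame the dark cast pan support (200 x 200 mm grid) is centred at y = +65 mm, the tap spindle at x = -40, y = -122 mm.
- pan_support (a point): Centre of the pan support's flat top, 110 mm above the shelf (38 mm above the deck).
- spindle_top (a point): Centre of the top end of the brass D-spindle, standing upright 22 mm out of the deck. 12 mm diameter with one flat along its length, 1.5 mm from the axis; top 2 mm bevelled by 1 mm. z up; x points out of the flat, towards the red mark on the deck. It does not turn, only presses down.
- spindle (a joint): How far the spindle is pressed down, m: 0 up, 0.005 at its stop. A spring pushes it back up: 4 N to start, 9 N at the stop.
- knob: Black knob, 37 mm high, 60 g, right way up on the shelf. Skirt 44 mm diameter, 16 high; on it a bar grip 42 long (x), 14 wide, 21 high. Origin: underside centre; x along the bar to its pointer (white line). D-hole below, 14 mm deep, 13.6 diameter, flat 2.2 mm from the axis on the +x side: goes on with knob x along spindle x (7 degrees), loosely. Fully home at the stop it is 3 mm above the deck.
- knob_pointer (a point): Point at the pointer end of the knob's bar: 20 mm along knob x, 30 mm above its underside.
- scraper: Red-handled scraper, 130 g, lying flat on the pan support. Flat underside. Steel blade 60 mm long (x = +35 to +95), 55 wide, 3 thick; red grip x = -72 to +28, 22 wide (y), 20 high from the underside. Origin: on the underside beneath the grip; x points to the blade's edge, z up. Centre of mass about x = +28 mm.
- scraper_tip (a point): Middle of the scraper's front (cutting) edge on the underside, 95 mm from the scraper's origin along x.
- rack: Pine rack fixed on the shelf, 100 deep (x) x 220 wide (y) x 67 mm high, slots open to its front (-x, towards the robot). Origin: underside centre. The right slot (y = -50 mm) holds another scraper with a wooden handle, which stays; the left slot (y = +50) is empty. The roof over each slot is 12 mm thick with a notch 36 mm wide.
- rack_slot (a point): Centre of the empty slot's mouth at floor level of the slot, 45 mm above the shelf. x points into the slot, z up. The slot is horizontal, 65 mm wide, 10 high, 64 deep to its back stop; the scraper is home with its front edge at the stop. Its handle stays outside and droops a few degrees when let go.
- pump_can: Green metal pump oil can, 96 mm diameter, 178 mm high with spout. Origin: centre of its underside. Bystander.
- sprayer: Clear plastic trigger sprayer, 78 mm diameter, 216 mm high. Origin: centre of its underside. Bystander.
- wedge: Wooden wedge 132 x 42 mm, up to 36 mm high. Origin: centre of its underside. Bystander.
- cup: Aluminium cup, 76 mm diameter, 85 mm high. Origin: centre of its underside. Bystander.
- wire_brush: Brush lying on the shelf to the left of the hob. Bystander.
- spanner: Spanner lying on the shelf in front, near the robot. Bystander.

How it is judged:
By the outcome, as a careful person would: the job done as asked, in the order asked, and still so for the second after the job is handed in, while the arm keeps its last pose, push and grip.
It also fails if it takes over 59 s, if anything falls off the work surface, if the arm or the gripper's body presses on something with over 40 N, if the wrist force passes 120 N, or if a joint passes its speed limit or range.

## Robot

A 6-joint arm with a two-finger parallel gripper is mounted at the origin on the work surface. World frame = base frame: x ahead of the robot, y to its left, z up, the work surface at z = 0. Lengths are in m, angles in rad, forces in N, time in s.
With the tool pointing down it reaches from about 0.35 to 0.85 m from the base axis. Payload 8.1 kg.
Tool frame: the origin (TCP) lies at the very end of the fingers, on their centre line; the grasp point (between the pads) lies ctrl.tcp_to_grasp behind it (ctrl.tcp_to_grasp is the distance from the TCP to the grasp point, in m); z points along the fingers, y is the line along which they close (so a half turn about z gives the same grasp; the last joint's range is limited). The gripper opens to 93 mm and grips with 3 to 60 N. Pads are 15 mm wide; open, the fingers measure 128 mm over their backs; the gripper's body (75 mm by 188 mm) begins 65 mm behind the grasp point.
Start: joints at [1.097, 0.13, 1.488, -0, 1.523, -0.085], TCP at [0.227, 0.555, 0.219] pointing down, gripper open.
Joint ranges: [-2.96, 2.96], [-0.89, 2.26], [0.02, 2.5], [-1.34, 4.48], [0, 2.73], [-2.66, 2.66]. Speed limits (rad/s): [2.39, 2.39, 2.79, 3.14, 3.14, 3.14].

## Interface

Orientations are given as a rotation vector (axis times angle).
In Python, from workcell import ctrl, grab_frame, get_calibration, finder, monitor gives the robot as it stands. Calls block until the motion is done:
- ctrl.reach(position, orientation): joint-space move of the TCP to a pose.
- ctrl.movel(position, rate=0.15, attitude=None, max_force=None): straight line of the TCP; attitude=None keeps the orientation; rate is the mean speed in m/s. With max_force (N) it stops when the force on the tool has changed by that much, and returns True; else False.
- ctrl.set_joints(angles): joint-space move.
- ctrl.command_gripper(opening, grasp_force=None): opening from 0.0 (shut) to 1.0 (fully open); grasp_force is the grip in N (None keeps the last); returns when the fingers have stopped.
- ctrl.pause(seconds).
- ctrl.solve_ik(position, orientation): joint angles nearest the present ones, or None.
- grab_frame(name): name is "scene" or "top" or "wrist"; returns the picture (384x512x3 uint8, blue, green, red); there is no depth.
- get_calibration(name): a dict with "fx", "fy", "cx", "cy" (pixels), "k1" (the pictures are not rectified: a ray, as slopes to the right and down, at radius r is drawn at 1 + k1 r^2 times it, then the intrinsics apply), "R" (3x3) and "t" (3): a world point X has camera coordinates R X + t. Camera axes: x right, y down, z forward; pixel columns grow to the right and rows downward; lengths in m; the calibration is good to about 2 mm. A picture is of the moment at which its call begins: read the wrist's pose just before it. get_calibration takes no time and is no camera call; for the wrist camera it gives the pose at the moment of the call.
A pose or a line that the arm cannot do raises ctrl.Unreachable and nothing moves.
- ctrl.job_done(): hands the job in; it is judged then, once.
Trained networks look in the newest picture that a camera, given by its name, has taken for a name from the list of things; names that differ only in an ending like _2 or _b are one class to them, and where a whole thing is asked for, a point or a joint stands for the part that bears it (a point fixed in the world has none). Each returns a list of dicts, best first, with "confidence" (0 to 1); they miss things now and then, are a little off and sometimes report something else, mostly with a low value. They report only what shows in the picture. A call takes as long as a camera call.
- finder.boxes_of(camera, target): "box" ([centre column, centre row, width, height] as shares, 0 to 1, of the picture: columns of its width, rows of its height, round what is visible of it).
Readings, each from a call of its own:
- monitor.read_time_s(): time.
- monitor.read_joints(): joint angles.
- monitor.read_qvel(): joint speeds.
- monitor.read_joint_torque(): joint torques, N m.
- monitor.read_tool_pos(): TCP position.
- monitor.read_eef_rot(): TCP orientation.
- monitor.read_contact_force(): force on the tool from outside, world axes, zero at the start.
- monitor.read_ft_torque(): the same for the moment, N m.
- monitor.read_width(): opening from 0.0 (shut) to 1.0 (fully open).
- monitor.read_grasp_force(): force on a finger pad.
Only numpy, scipy, OpenCV 4.12 (cv2) and the standard library are available. Lean on these libraries where they do the work, as an engineer would, in place of code of your own. Each camera call takes 0.05 s, during which the arm holds its last target. There are 200 camera calls.

## Working session

There is one attempt and no reset: what is moved stays moved. The work goes in short steps, each a Python script; the robot and the scene stay as the last script left them, time stands still between calls to the robot, and variables do not carry over. Pictures are saved under pics/ and viewed, at most 10 in all, crops included, and the job is handed in when it is done.

```bash
ls; mkdir -p pics; python3 - <<'E'
from workcell import ctrl, grab_frame, get_calibration, finder, monitor
import cv2, numpy as np
print(monitor.read_time_s(), ctrl.tcp_to_grasp, monitor.read_tool_pos(), monitor.read_eef_rot())
for c in ["scene","top","wrist"]:
    im=grab_frame(c); cv2.imwrite(f"pics/{c}0.png",im)
    k=get_calibration(c); print(c,{a:np.round(b,4).tolist() for a,b in k.items()})
    if c!="wrist":
        for n in ["hob","knob","scraper","rack","cup","pump_can","sprayer","wedge","scraper_tip","knob_pointer","spindle_top","rack_slot"]:
            try: print(n,[(np.round(np.array(d["box"])*[512,384,512,384],1).tolist(),round(d["confidence"],2)) for d in finder.boxes_of(c,n)[:2]])
            except Exception as e: print(n,e)
a=cv2.imread("pics/top0.png"); cv2.imwrite("pics/top0b.png",cv2.resize(a,(800,600),interpolation=cv2.INTER_CUBIC))
a=cv2.imread("pics/scene0.png"); cv2.imwrite("pics/scene0b.png",cv2.resize(a,(800,600),interpolation=cv2.INTER_CUBIC))
E
```

```text
pics
0.0 0.0188 [0.22718348 0.55471119 0.21758209] [-6.06854078e-01 -3.08188680e+00  2.78148749e-03]
scene {'fx': 412.3806, 'fy': 412.3806, 'cx': 258.6457, 'cy': 191.9961, 'k1': 0.0126, 'R': [[-0.849, 0.5281, -0.0202], [0.3626, 0.5542, -0.7492], [-0.3845, -0.6434, -0.662]], 't': [0.417, -0.1278, 1.46]}
hob [([268.9, 262.7, 167.4, 154.9], 0.84)]
knob [([218.3, 171.3, 14.7, 14.3], 0.63)]
scraper [([273.4, 257.5, 51.5, 56.4], 0.9), ([405.6, 337.0, 116.8, 62.3], 0.32)]
rack [([154.4, 143.4, 56.6, 49.6], 0.62)]
cup [([160.1, 193.7, 26.2, 37.1], 0.91)]
pump_can [([155.0, 144.9, 52.0, 58.8], 0.58)]
sprayer [([315.6, 315.9, 35.9, 85.8], 0.8)]
wedge [([336.5, 219.3, 37.9, 41.3], 0.83)]
scraper_tip [([269.7, 259.0, 56.0, 51.3], 0.83)]
knob_pointer [([217.9, 170.5, 12.4, 13.3], 0.66)]
spindle_top [([154.8, 140.4, 55.1, 56.4], 0.56), ([160.8, 192.1, 29.6, 39.2], 0.46)]
rack_slot [([156.1, 142.1, 54.1, 56.0], 0.78)]
top {'fx': 407.1724, 'fy': 407.1724, 'cx': 258.6816, 'cy': 194.3626, 'k1': 0.0416, 'R': [[0.0228, -0.9997, -0.003], [-0.9968, -0.0225, -0.0765], [0.0764, 0.0048, -0.9971]], 't': [0.0388, 0.5407, 1.5223]}
hob [([223.4, 178.3, 104.6, 92.9], 0.82)]
knob [([328.4, 203.6, 11.6, 12.5], 0.59), ([164.9, 262.5, 46.8, 38.6], 0.25)]
scraper [([199.3, 171.0, 23.3, 46.1], 0.65)]
rack [([394.9, 178.4, 64.2, 53.7], 0.59)]
cup [([323.7, 143.3, 20.5, 16.4], 0.79)]
pump_can [([124.5, 204.7, 45.9, 34.2], 0.64)]
sprayer [([144.0, 166.7, 44.0, 25.7], 0.62)]
wedge [([224.1, 250.1, 31.4, 10.9], 0.82)]
scraper_tip [([198.6, 172.5, 15.4, 48.4], 0.66)]
knob_pointer [([326.9, 203.4, 14.8, 12.1], 0.54)]
spindle_top []
rack_slot [([395.4, 180.4, 66.4, 50.0], 0.63)]
wrist {'fx': 306.2197, 'fy': 306.2197, 'cx': 255.9079, 'cy': 197.3237, 'k1': -0.0077, 'R': [[0.3773, 0.9261, -0.0008], [0.8929, -0.3636, 0.2656], [0.2457, -0.1009, -0.9641]], 't': [-0.5986, -0.0329, 0.3909]}
```

View pics/top0b.png

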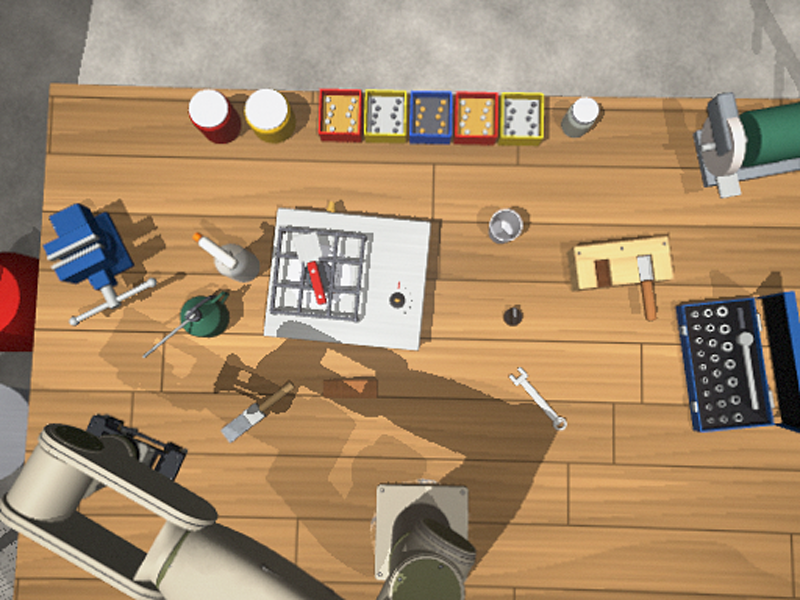

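View pics/scene0b.png

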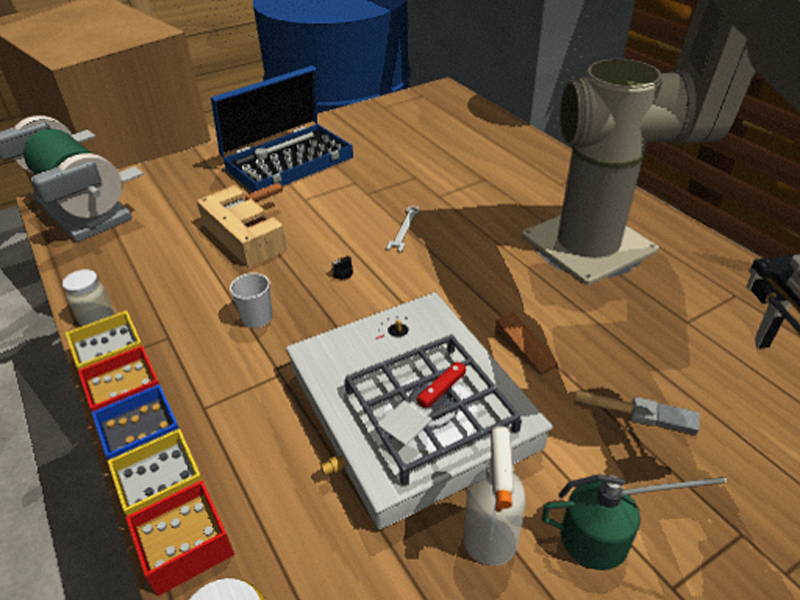

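The top view shows the hob around (350,280), with the scraper's red grip at (316,283) and its blade at (310,243). The spindle is at (398,299) and the knob at (513,315). The rack is at (622,262), with its empty slot on the left at (602,272). The scene view agrees.

```bash
cat > h.py <<'E'
from workcell import ctrl, grab_frame, get_calibration, finder, monitor
import cv2, numpy as np
from scipy.spatial.transform import Rotation as Ro
def p2w(cal,uv,z):
    K=np.array([[cal["fx"],0,cal["cx"]],[0,cal["fy"],cal["cy"]],[0,0,1.]])
    n=cv2.undistortPoints(np.array(uv,float).reshape(-1,1,2),K,np.array([cal["k1"],0,0,0.]))[:,0]
    R,t=np.array(cal["R"]),np.array(cal["t"]); C=-R.T@t
    d=np.c_[n,np.ones(len(n))]@R
    return C+d*((np.atleast_1d(z)-C[2])/d[:,2])[:,None]
def w2p(cal,X):
    K=np.array([[cal["fx"],0,cal["cx"]],[0,cal["fy"],cal["cy"]],[0,0,1.]])
    return cv2.projectPoints(np.atleast_2d(X).astype(float),cv2.Rodrigues(np.array(cal["R"]))[0],np.array(cal["t"],float),K,np.array([cal["k1"],0,0,0.]))[0][:,0]
def down(a):  # tool z down, tool x at world heading a
    c,s=np.cos(a),np.sin(a)
    return Ro.from_matrix(np.array([[c,s,0],[s,-c,0],[0,0,-1.]])).as_rotvec()
E
python3 - <<'E'
from h import *
c=get_calibration("top")
def q(n,uv,z): print(n,np.round(p2w(c,np.array(uv)/1.5625,z),3).tolist())
q("hobcorners TL TR BR BL",[(277,208),(440,220),(418,350),(263,335)],.072)
q("grip ends",[(312,262),(322,303)],.13)
q("blade",[(310,236),(305,235)],.113)
q("spindle",[(398,299)],.09)
q("knob",[(513,315)],.03)
q("rack corners",[(573,247),(669,235),(673,275),(579,290)],.067)
q("cup",[(506,226)],.085); q("wedge",[(350,387)],.02); q("sprayer top",[(236,262)],.15);q("sprayerspout",[(197,238)],.2); q("can",[(205,318)],.1)
q("brush",[(235,430),(290,385)],.02)
w=get_calibration("wrist"); R=np.array(w["R"]); C=-R.T@np.array(w["t"])
T=Ro.from_rotvec(monitor.read_eef_rot()).as_matrix(); p=np.array(monitor.read_tool_pos())
print("cam in tool",T.T@(C-p), "R cam axes in tool\n",np.round(T.T@R.T,3)); print(T)
E
```

```text
hobcorners TL TR BR BL [[0.756, 0.357, 0.072], [0.736, -0.029, 0.072], [0.428, 0.016, 0.072], [0.455, 0.378, 0.072]]
grip ends [[0.621, 0.261, 0.13], [0.529, 0.236, 0.13]]
blade [[0.684, 0.27, 0.113], [0.686, 0.282, 0.113]]
spindle [[0.545, 0.065, 0.09]]
knob [[0.518, -0.211, 0.03]]
rack corners [[0.679, -0.344, 0.067], [0.712, -0.568, 0.067], [0.618, -0.577, 0.067], [0.578, -0.359, 0.067]]
cup [[0.722, -0.183, 0.085]]
wedge [[0.336, 0.177, 0.02]]
sprayer top [[0.614, 0.427, 0.15]]
sprayerspout [[0.658, 0.499, 0.2]]
can [[0.49, 0.506, 0.1]]
brush [[0.229, 0.447, 0.02], [0.338, 0.321, 0.02]]
cam in tool [ 0.07321845 -0.00128556 -0.16654479] R cam axes in tool
 [[ 0.002 -0.964 -0.266]
 [ 1.     0.002 -0.   ]
 [ 0.001 -0.266  0.964]]
[[-9.25360389e-01  3.79088578e-01 -7.44122725e-06]
 [ 3.79088577e-01  9.25360389e-01  2.19666655e-05]
 [ 1.52131289e-05  1.75061979e-05 -1.00000000e+00]]
```

```bash
cat >> h.py <<'E'
def look(name,cam="wrist"):
    im=grab_frame(cam); cal=get_calibration(cam); cv2.imwrite(f"pics/{name}.png",im)
    import pickle; pickle.dump(cal,open(f"pics/{name}.pkl","wb")); return im,cal
def load(name):
    import pickle; return pickle.load(open(f"pics/{name}.pkl","rb"))
E
python3 - <<'E'
from h import *
ctrl.movel([.227,.555,.36],rate=.25)
ctrl.reach([.61,.17,.30],down(0.0)); ctrl.pause(.15)
im,c=look("hob1")
ctrl.reach([.60,-.35,.30],down(0.0)); ctrl.pause(.15)
im2,c2=look("rack1")
print(monitor.read_time_s())
for n in ["rack","knob","rack_slot","knob_pointer"]: print(n,[(np.round(np.array(d["box"])*[512,384,512,384],1).tolist(),round(d["confidence"],2)) for d in finder.boxes_of("wrist",n)[:2]])
for n in ["hob1","rack1"]: cv2.imwrite(f"pics/{n}b.png",cv2.resize(cv2.imread(f"pics/{n}.png"),(800,600),interpolation=cv2.INTER_CUBIC))
E
```

```text
6.325
rack [([344.9, 156.5, 178.1, 149.6], 0.84)]
knob [([167.8, 218.8, 35.2, 27.0], 0.58), ([15.1, 164.2, 28.7, 187.1], 0.19)]
rack_slot [([341.7, 158.4, 175.4, 147.2], 0.89)]
knob_pointer [([165.7, 216.8, 31.8, 26.9], 0.58)]
```

View pics/hob1b.png

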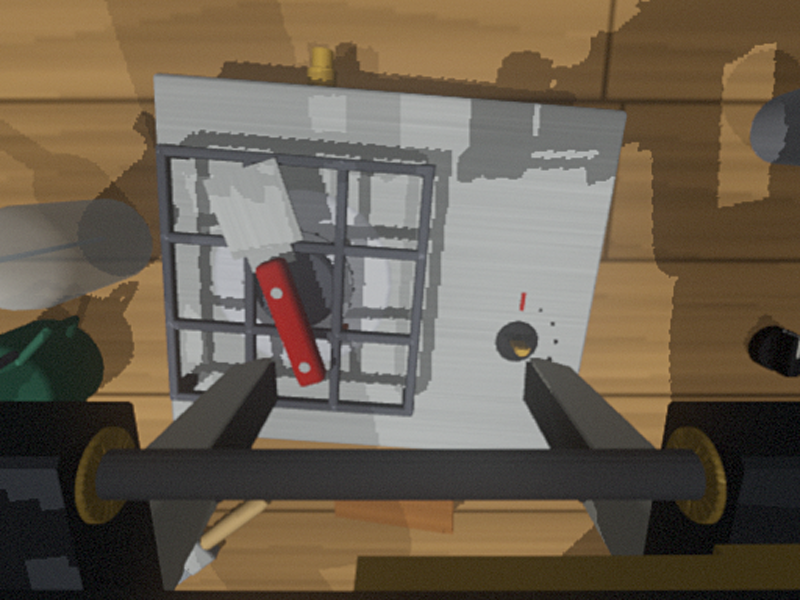

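View pics/rack1b.png

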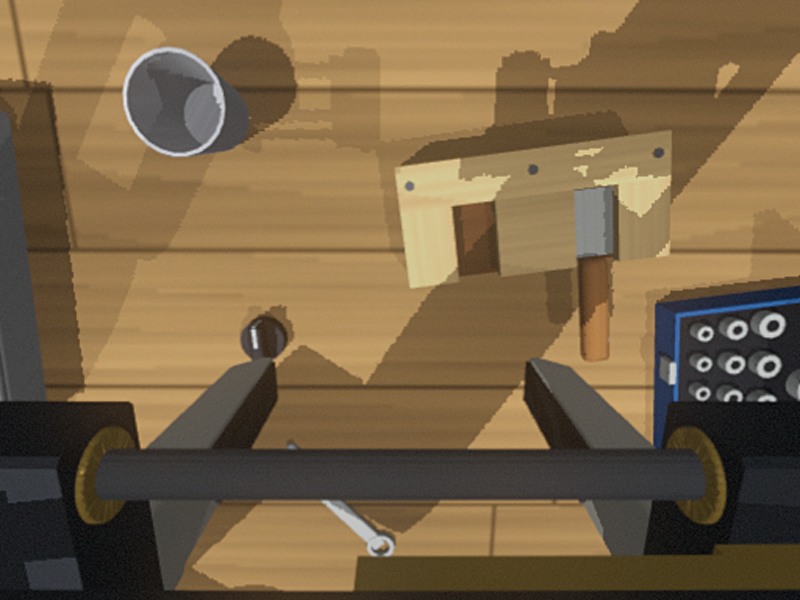

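The hob view gives these pixels (800-wide scale):
- **Hob:** far corners at (154,75) and (626,112).
- **Pan support:** corners at (162,147), (434,166), (412,414) and (172,400).
- **Scraper:** grip from (269,262) to (312,381), front edge from (209,187) to (276,159).
- **Spindle and red mark:** about (520,345) and (522,301).

In the rack view, the roof corners are (395,168), (671,131), (670,255) and (411,288). The empty notch is at x≈453–498, and the knob is at (264,338).

```bash
python3 - <<'E'
from h import *
from scipy.optimize import least_squares
def fit(cal,loc,uv,x0):
    loc=np.array(loc,float); uv=np.array(uv)/1.5625
    def w(p):
        c,s=np.cos(p[2]),np.sin(p[2]); return np.c_[p[0]+c*loc[:,0]-s*loc[:,1],p[1]+s*loc[:,0]+c*loc[:,1],loc[:,2]]
    r=least_squares(lambda p:(w(p) - p2w(cal,uv,loc[:,2]))[:,:2].ravel()*1e3,x0)
    print(np.round(r.x,4),np.degrees(r.x[2]).round(2),"res mm",np.round(r.fun.reshape(-1,2),1).tolist()); return r.x
ch=load("hob1"); cr=load("rack1")
h=fit(ch,[(.153,.183,.072),(.153,-.183,.072),(.1,.165,.11),(.1,-.035,.11),(-.1,-.035,.11),(-.1,.165,.11)],
 [(154,75),(626,112),(162,147),(434,166),(412,414),(172,400)],[.6,.17,0])
def tf(p,x,y): c,s=np.cos(p[2]),np.sin(p[2]); return np.array([p[0]+c*x-s*y,p[1]+s*x+c*y])
s=tf(h,-.04,-.122); print("spindle pred",s, "px",w2p(ch,[[*s,.094],[*s,.072]])*1.5625, "meas",p2w(ch,np.array([(520,345)])/1.5625,.094))
print("mark",p2w(ch,np.array([(523,292),(521,309)])/1.5625,.072))
sc=fit(ch,[(.028,.011,.13),(.028,-.011,.13),(-.072,-.011,.13),(-.072,.011,.13),(.095,.0275,.113),(.095,-.0275,.113)],
 [(257,267),(281,258),(323,376),(302,386),(209,187),(276,159)],[.58,.25,.3])
r=fit(cr,[(.05,.11,.067),(.05,-.11,.067),(-.05,-.11,.067),(-.05,.11,.067)],[(395,168),(671,131),(670,255),(411,288)],[.645,-.46,.17])
print("notch in rack frame", [( np.array([[np.cos(r[2]),np.sin(r[2])],[-np.sin(r[2]),np.cos(r[2])]])@(q[:2]-r[:2])).round(4) for q in p2w(cr,np.array([(453,206),(493,202),(461,277),(498,272)])/1.5625,.067)])
print("mouth",tf(r,-.05,.05), "knob",p2w(cr,np.array([(264,338)])/1.5625,.03),"line",p2w(cr,np.array([(252,325),(257,349)])/1.5625,.037))
np.savez("fit.npz",h=h,sc=sc,r=r)
E
```

```text
[ 0.5934  0.1849 -0.0693] -3.97 res mm [[1.7, 1.3], [1.4, -3.4], [1.5, 4.5], [0.1, -1.9], [-3.4, -1.8], [-1.4, 1.3]]
spindle pred [0.54509848 0.06595329] px [[524.01372283 349.92454606]
 [517.7038332  341.10507281]] meas [[0.54941354 0.06958842 0.094     ]]
mark [[0.58916012 0.06449748 0.072     ]
 [0.57418843 0.06513686 0.072     ]]
[0.5978 0.2548 0.2989] 17.13 res mm [[0.6, 2.5], [0.5, -1.0], [-4.7, -4.2], [-2.9, 0.4], [4.8, 2.7], [1.7, -0.4]]
[ 0.6458 -0.4625  0.1344] 7.7 res mm [[0.1, -0.1], [0.5, -0.4], [-0.2, 0.3], [-0.4, 0.2]]
notch in rack frame [array([0.0141, 0.0671]), array([0.0131, 0.0343]), array([-0.0457,  0.0663]), array([-0.0455,  0.0347])]
mouth [ 0.58954002 -0.41960348] knob [[ 0.52345816 -0.22009966  0.03      ]] line [[ 0.53875585 -0.2118143   0.037     ]
 [ 0.51476314 -0.21469148  0.037     ]]
```

```bash
python3 - <<'E'
from h import *
f=np.load("fit.npz"); sc=f["sc"]
g=sc[:2]+.02*np.array([np.cos(sc[2]),np.sin(sc[2])])
ctrl.reach([*g,.21],down(sc[2])); ctrl.pause(.3)
im,c=look("sc1"); print(monitor.read_time_s(),monitor.read_tool_pos())
L=lambda x,y,z:[sc[0]+np.cos(sc[2])*x-np.sin(sc[2])*y,sc[1]+np.sin(sc[2])*x+np.cos(sc[2])*y,z]
P=w2p(c,[L(.095,.0275,.113),L(.095,-.0275,.113),L(.028,.011,.13),L(.028,-.011,.13),L(-.072,.011,.13),L(-.072,-.011,.13)])
print(P.round(1)); b=cv2.resize(im,(800,600),interpolation=cv2.INTER_CUBIC)
for p in P: cv2.circle(b,tuple(int(v*1.5625) for v in p),3,(255,0,255),1)
cv2.imwrite("pics/sc1b.png",b)
E
```

```text
9.0833 [0.61705356 0.26032246 0.21000675]
[[220.5 110.6]
 [286.9 110.7]
 [240.4 194. ]
 [266.8 194. ]
 [241.7 299. ]
 [265.6 299. ]]
```

View pics/sc1b.png

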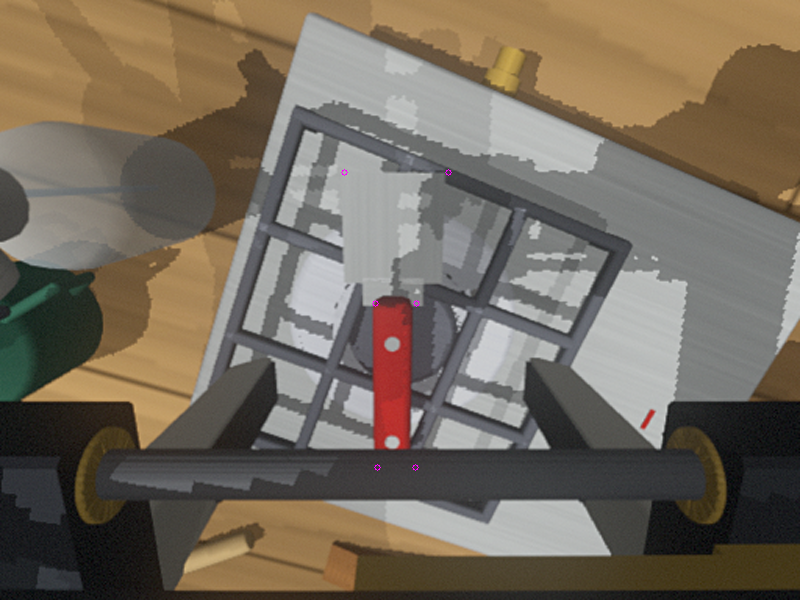

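The overlay agrees with the scraper. The grip's front end is at (392,298), about 4 px left of the prediction (about 2 mm), and the yaw is right. I'll grasp it, lift it and bring it in front of the slot.

```bash
python3 - <<'E'
from h import *
f=np.load("fit.npz"); sc=f["sc"]; r=f["r"]
c,s=np.cos(sc[2]),np.sin(sc[2])
g=sc[:2]+np.array([c*.012-s*.002,s*.012+c*.002])
print(ctrl.movel([*g,.1125],rate=.12,max_force=12), monitor.read_tool_pos())
ctrl.command_gripper(0.0,grasp_force=45); print("w",monitor.read_width(),monitor.read_grasp_force())
ctrl.movel([*g,.23],rate=.15)
print("w",monitor.read_width(),monitor.read_contact_force())
ch,sh=np.cos(r[2]),np.sin(r[2]); R=np.array([[ch,-sh],[sh,ch]])
pre=r[:2]+R@np.array([-.05-.083-.03,.05])
ctrl.reach([*pre,.16],down(r[2]))
ctrl.movel([*pre,.080],rate=.12); ctrl.pause(.2)
im,k=look("pre1"); print(monitor.read_time_s(),monitor.read_tool_pos(),monitor.read_width())
b=cv2.resize(im,(800,600),interpolation=cv2.INTER_CUBIC)
q=np.array([*pre,.0775]); tip=lambda y:[*(pre+R@np.array([.083,y])),.0805]
W=lambda x,y,z:[*(r[:2]+R@np.array([x,y])),z]
for p in w2p(k,[tip(.0275),tip(-.0275),W(-.05,.11,.067),W(-.05,.0825,.045),W(-.05,.0175,.045),W(-.05,.068,.067),W(-.05,.032,.067)]): cv2.circle(b,tuple(int(v*1.5625) for v in p),3,(255,0,255),1)
cv2.imwrite("pics/pre1b.png",b)
E
```

```text
False [0.60911487 0.26038206 0.11307503]
w 0.23317133165594844 44.989405274391174
w 0.23286687594543287 [ 0.07442049  0.52509883 -2.04548824]
15.675 [ 0.47801088 -0.43524968  0.08104898] 0.23009221279487815
```

View pics/pre1b.png

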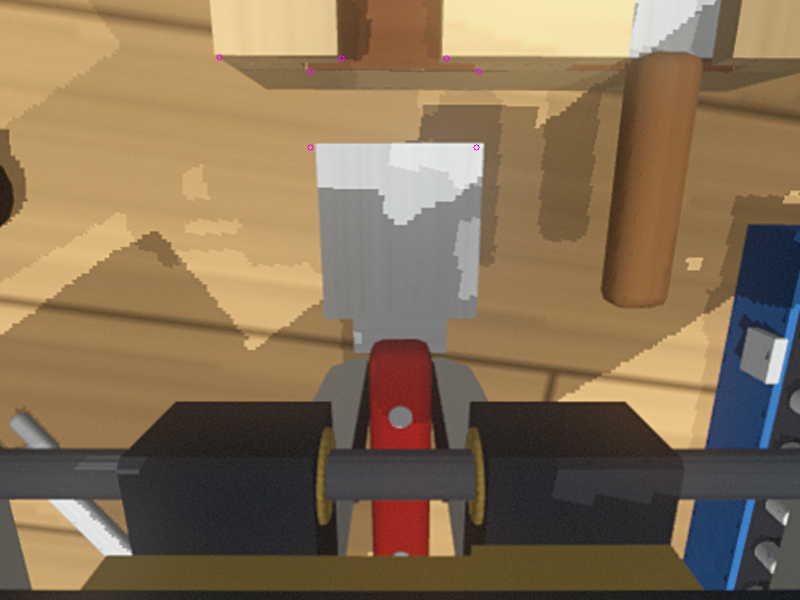

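The tip edge spans (316–484, 143), centred on column 400. The slot mouth is centred near column 393, so the tool needs to shift about 2.7 mm left. The rack overlay matches and the yaw is right. Now I'll insert.

```bash
python3 - <<'E'
from h import *
f=np.load("fit.npz"); r=f["r"]
ch,sh=np.cos(r[2]),np.sin(r[2]); R=np.array([[ch,-sh],[sh,ch]])
P=lambda x,z:[*(r[:2]+R@np.array([x-.05-.083,.0527])),z]  # x = tip relative to mouth
ctrl.movel(P(-.030,.0495),rate=.1)
f0=np.array(monitor.read_contact_force())
print(ctrl.movel(P(.055,.0495),rate=.06,max_force=12), np.array(monitor.read_contact_force())-f0)
print(ctrl.movel(P(.069,.0495),rate=.03,max_force=12), np.array(monitor.read_contact_force())-f0)
p=np.array(monitor.read_tool_pos()); print(monitor.read_time_s(),p,"tip depth",(R.T@(p[:2]-r[:2]))+[.05+.083,0], p[2])
E
```

```text
False [-0.27540136 -0.15166488 -1.71038333]
True [-0.98793438  0.65022008 -1.14275453]
18.0917 [ 0.57001082 -0.41883361  0.04831774] tip depth [0.06374998 0.05337926] 0.04831773767428807
```

```bash
python3 - <<'E'
from h import *
f=np.load("fit.npz"); r=f["r"]
ch,sh=np.cos(r[2]),np.sin(r[2]); R=np.array([[ch,-sh],[sh,ch]])
P=lambda x,z:[*(r[:2]+R@np.array([x-.05-.083,.0527])),z]
f0=np.array(monitor.read_contact_force())
print(ctrl.movel(P(.069,.0495),rate=.03,max_force=18), np.array(monitor.read_contact_force())-f0)
p=np.array(monitor.read_tool_pos()); print("tip depth",(R.T@(p[:2]-r[:2]))+[.05+.083,0], p[2])
ctrl.command_gripper(0.55); print(monitor.read_width())
p=np.array(monitor.read_tool_pos()); p[2]=.17
ctrl.movel(p,rate=.2)
# knob view, also seeing rack
ctrl.reach([.53,-.24,.20],down(0.)); ctrl.pause(.3)
im,k=look("knob1"); t,kt=look("top2","top"); print(monitor.read_time_s())
a=cv2.resize(im,(800,600),interpolation=cv2.INTER_CUBIC)
cv2.imwrite("pics/knob1b.png",a)
E
```

```text
True [-2.35474003 -0.35399038  5.73917592]
tip depth [0.06390007 0.05367029] 0.0475784697888135
0.5497118353049373
20.925
```

View pics/knob1b.png

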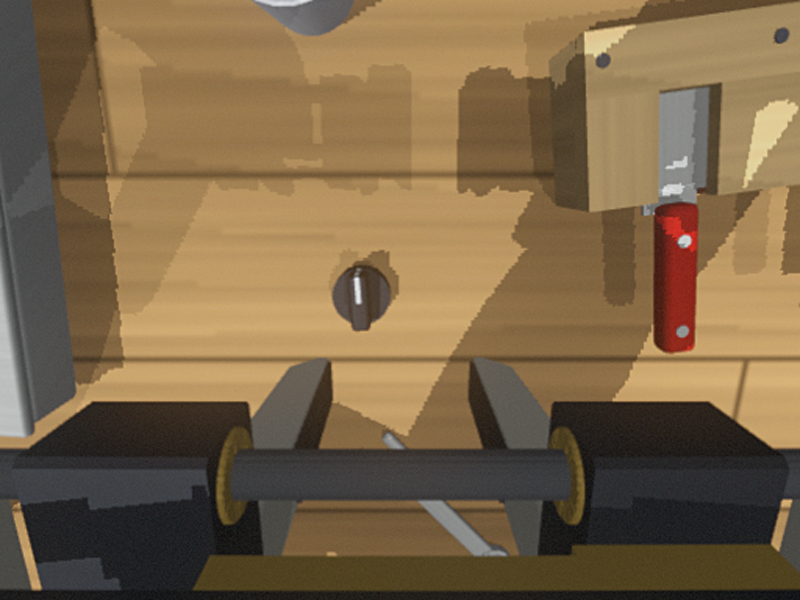

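The red scraper sits in the left slot, with its grip front at (676,204). The knob's skirt is centred at (361,295). Its bar runs from (361,329) to (357,267), with the white line at the top, pointing away from the robot. Next I'll check the scraper depth, grasp the knob and look at the spindle.

```bash
python3 - <<'E'
from h import *
f=np.load("fit.npz"); r=f["r"]; h=f["h"]
ch,sh=np.cos(r[2]),np.sin(r[2]); R=np.array([[ch,-sh],[sh,ch]])
k=load("knob1")
print("grip front rack frame",[R.T@(q[:2]-r[:2]) for q in p2w(k,np.array([(676,204)])/1.5625,.064)])
ends=p2w(k,np.array([(361,329.5),(357.5,266.5)])/1.5625,.037)[:,:2]; d=ends[1]-ends[0]; yaw=np.arctan2(d[1],d[0])
skirt=p2w(k,np.array([(361,295.5)])/1.5625,.016)[0,:2]
ctr=ends.mean(0); print("bar",ends,"len",np.linalg.norm(d),"yaw",np.degrees(yaw),"skirt",skirt)
ctr=(ctr+skirt)/2
ctrl.reach([*ctr,.08],down(yaw))
print(ctrl.movel([*ctr,.0175],rate=.1,max_force=10),monitor.read_tool_pos())
ctrl.command_gripper(0.0,grasp_force=50); print("w",monitor.read_width()*93,monitor.read_grasp_force())
p=np.array(monitor.read_tool_pos()); p[2]=.20; ctrl.movel(p,rate=.2)
c,s=np.cos(h[2]),np.sin(h[2]); sp=h[:2]+np.array([c*-.04+s*.122,s*-.04-c*.122])
ctrl.reach([sp[0]-.075,sp[1],.20],down(h[2])); ctrl.pause(.3)
im,k=look("sp1"); print(monitor.read_time_s(),monitor.read_width()*93,monitor.read_tool_pos())
np.savez("kn.npz",ctr=ctr,yaw=yaw,sp=sp)
pr=w2p(k,[[*sp,.094],[*sp,.072],[sp[0]+c*.04,sp[1]+s*.04,.072]]); print(pr)
u,v=pr[0].astype(int); u0=max(u-70,0); v0=max(v-70,0)
b=cv2.resize(im[v0:v0+130,u0:u0+170],None,fx=4.5,fy=4.5,interpolation=cv2.INTER_CUBIC)
for q in pr: cv2.circle(b,(int((q[0]+.5-u0)*4.5),int((q[1]+.5-v0)*4.5)),4,(255,0,255),1)
print("crop origin",u0,v0); cv2.imwrite("pics/sp1c.png",b); cv2.imwrite("pics/sp1b.png",cv2.resize(im,(800,600),interpolation=cv2.INTER_CUBIC))
E
```

```text
grip front rack frame [array([-0.05141932,  0.05631313])]
bar [[ 0.49667843 -0.21443063]
 [ 0.54280118 -0.21294693]] len 0.046146607564713914 yaw 1.8424815152502452 skirt [ 0.51676745 -0.21321135]
False [ 0.51882318 -0.21378533  0.018208  ]
w 13.398870434800461 50.00049591064453
25.45 13.508290726188545 [0.47028906 0.06532031 0.19994468]
[[247.25506913 111.7643778 ]
 [247.88576968 111.8338554 ]
 [247.61597121  65.38202464]]
crop origin 177 41
```

View pics/sp1b.png

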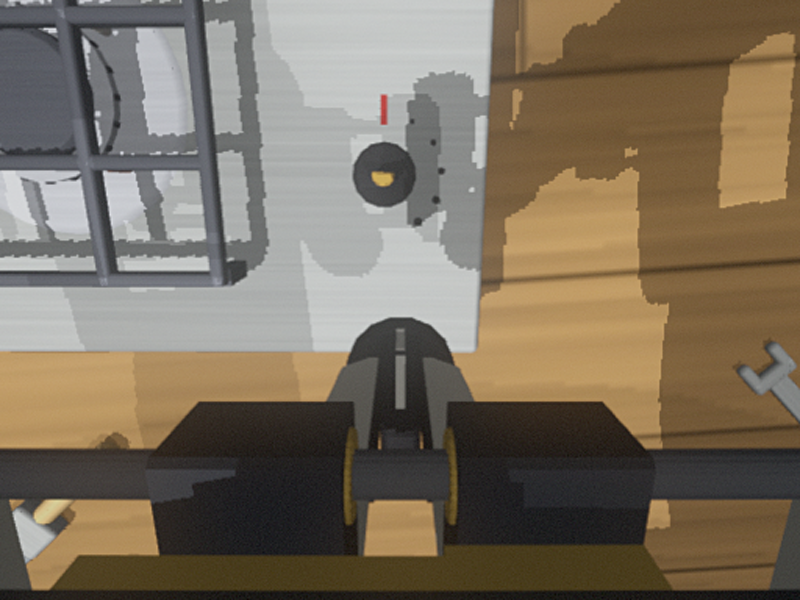

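View pics/sp1c.png

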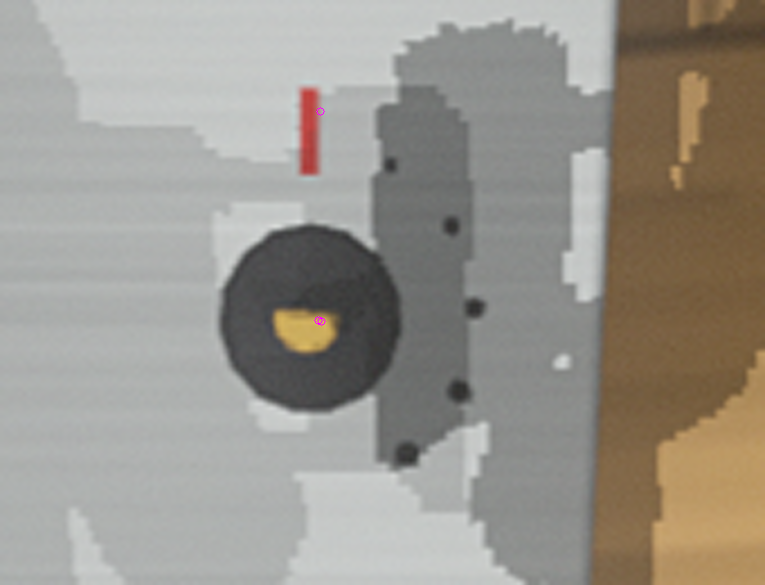

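The full view shows the knob held straight, with its white line at column 400. The crop shows the brass D at (306,318) with its flat facing up the picture. The dark disc is centred at (310,318) and the red mark is at column 310, so the flat's direction matches the hob's yaw within about a degree. I'll go down beside the spindle, so that knob and spindle are at equal depth, and measure the residual offset.

```bash
python3 - <<'E'
from h import *
z=np.load("kn.npz"); h=np.load("fit.npz")["h"]; sp=z["sp"]+[.0005,.0022]
c,s=np.cos(h[2]),np.sin(h[2])
q=sp-.048*np.array([c,s])
ctrl.movel([*q,.116],rate=.15,max_force=15); ctrl.pause(.3)
im,k=look("sp2"); p=np.array(monitor.read_tool_pos()); print(monitor.read_time_s(),p,monitor.read_eef_rot(),down(h[2]))
B=im.astype(int); brass=((B[...,2]-B[...,0]>60)&(B[...,1]-B[...,0]>30)).astype(np.uint8)
n,l,st,ce=cv2.connectedComponentsWithStats(brass)
for i in range(1,n):
    if st[i,4]>30 and ce[i,1]<260: print("brass",st[i],ce[i].round(1))
pr=w2p(k,[[*sp,.094],[*p[:2],p[2]+.0188]]); print(pr)
th=np.linspace(0,2*np.pi,72)
b=cv2.resize(im[100:280,136:376],None,fx=3.333,fy=3.333,interpolation=cv2.INTER_CUBIC)
S=lambda q:(int((q[0]+.5-136)*3.333),int((q[1]+.5-100)*3.333))
u=p[2]-.0182
for zz in (u+.001,u+.016):
    for w in w2p(k,np.c_[p[0]+.022*np.cos(th),p[1]+.022*np.sin(th),np.full(72,zz)]): cv2.circle(b,S(w),1,(255,0,255),-1)
cv2.circle(b,S(pr[0]),4,(0,255,0),1)
for x in(-.02,.02): cv2.circle(b,S(w2p(k,[p[0]+c*x,p[1]+s*x,u+.037])[0]),3,(255,255,0),1)
cv2.imwrite("pics/sp2b.png",b)
E
```

```text
26.5417 [0.49806993 0.07146267 0.11670585] [-3.13961620e+00  1.08888061e-01 -1.90824737e-03] [ 3.13970758 -0.10881508  0.        ]
brass [364   0   2  27  31] [364.1  12.3]
brass [368   0  34  29 556] [380.   10.2]
brass [  334    38   178   249 32941] [434.3 175.8]
brass [480  42  12   9  33] [486.   45.2]
brass [246 154  18  12 142] [255.5 159.8]
[[253.46247597 156.59368219]
 [252.89667141 257.28087085]]
```

View pics/sp2b.png

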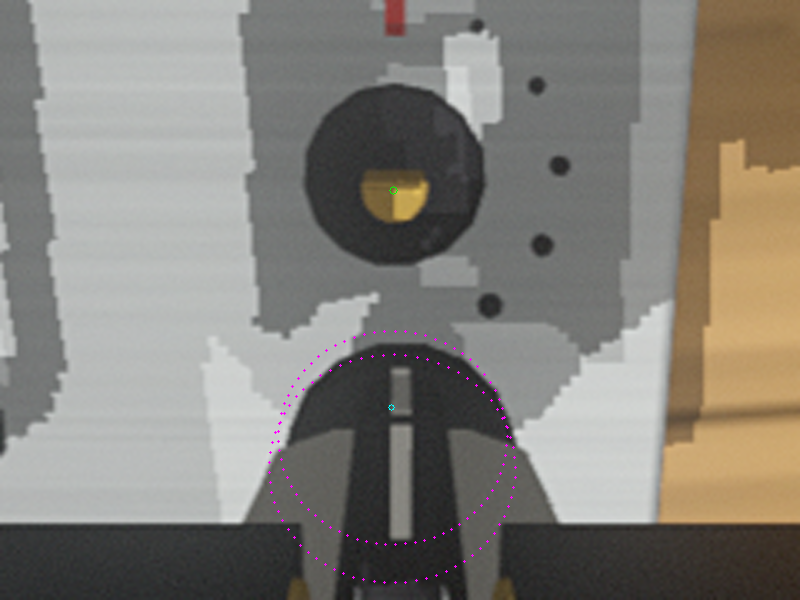

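Compared with the overlay, the knob sits about 2.5 mm back and 1.6 mm right of the tool axis. Its skirt front is at row 343 (predicted 330) and its line at column 401 (predicted 391). The spindle at (396,190) is about 0.5 mm right of its estimate. I'll correct by 2.5 mm forward and 1.05 mm left, then descend and watch the force.

```bash
python3 - <<'E'
from h import *
z=np.load("kn.npz"); h=np.load("fit.npz")["h"]; sp=z["sp"]+[.0005,.0022]
c,s=np.cos(h[2]),np.sin(h[2])
t=sp+.0023*np.array([c,s])+.00105*np.array([-s,c])
np.save("t.npy",t)
ctrl.movel([*t,.116],rate=.08,max_force=15); ctrl.pause(.2)
f0=np.array(monitor.read_contact_force()); print("at",monitor.read_tool_pos(),t)
for zz in (.112,.109,.106,.103,.100):
    st=ctrl.movel([*t,zz],rate=.03,max_force=8)
    print(zz,st,np.round(monitor.read_tool_pos(),4),np.round(np.array(monitor.read_contact_force())-f0,2),np.round(monitor.read_ft_torque(),2))
    if st: break
print(monitor.read_time_s(),monitor.read_width()*93)
E
```

```text
at [0.54763548 0.06909899 0.11604928] [0.54796566 0.06904154]
0.112 False [0.5476 0.069  0.1116] [ 0.34  1.14 -0.67] [0.03 0.15 0.01]
0.109 False [0.5478 0.069  0.1087] [ 0.45 -0.17 -0.68] [0.06 0.15 0.04]
0.106 False [0.5478 0.069  0.1057] [0.22 0.15 0.55] [ 0.01  0.18 -0.04]
0.103 False [0.5478 0.069  0.1027] [ 0.09 -0.82  0.21] [ 0.04  0.15 -0.  ]
0.1 False [0.5477 0.069  0.0997] [-0.14  0.05  0.41] [-0.    0.13  0.01]
28.8 13.633278637510353
```

The knob slid over the spindle with no resistance. Now I'll press it to the stop.

```bash
python3 - <<'E'
from h import *
t=np.load("t.npy"); ctrl.command_gripper(0.0,grasp_force=58)
f0=np.array(monitor.read_contact_force())
for zz in (.0985,.097,.0955,.094,.093,.092,.091,.090):
    st=ctrl.movel([*t,zz],rate=.02,max_force=25)
    f=np.array(monitor.read_contact_force())-f0
    print(zz,st,np.round(monitor.read_tool_pos(),4),np.round(f,2))
    if f[2]>18 or st: break
ctrl.pause(1.0); print(np.array(monitor.read_contact_force())-f0,monitor.read_tool_pos(),monitor.read_time_s(),monitor.read_width()*93,monitor.read_grasp_force())
E
```

```text
0.0985 False [0.5478 0.069  0.0983] [ 0.02 -0.67 -0.6 ]
0.097 False [0.5482 0.069  0.0973] [-0.36 -1.37  2.8 ]
0.0955 False [0.5483 0.0691 0.0958] [ 0.66 -0.75  3.67]
0.094 False [0.5482 0.0691 0.0943] [-0.01 -0.88  5.56]
0.093 False [0.5483 0.0691 0.0934] [-0.99 -1.12  7.04]
0.092 False [0.5483 0.0691 0.0925] [-1.63 -1.37  7.41]
0.091 False [0.5485 0.069  0.0923] [-3.67 -1.43 12.  ]
0.09 False [0.5486 0.0691 0.0921] [-7.41 -1.41 18.52]
[-7.69262887 -1.424284   19.04293907] [0.5485611  0.06908648 0.09211272] 32.0167 13.59543273093636 58.00761938095093
```

```bash
python3 - <<'E'
from h import *
print(ctrl.job_done())
E
```

```text
the job is handed in; nothing more can be done
None
```

I've handed the job in at about 32 s: the scraper is in the left rack slot, pushed to its back stop and released, and the knob is on the spindle with its hole matched to the flat, held pressed at the tap's stop with about 19 N.

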